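# Hold a gel card up to the light box for reading

## Robot

A 6-joint arm with a two-finger parallel gripper is mounted at the origin on the work surface. World frame = base frame: x ahead of the robot, y to its left, z up, the work surface at z = 0. Lengths are in m, angles in degrees, forces in N, time in s.
With the tool pointing down it reaches from about 0.3 to 1 m from the base axis. Payload 5.1 kg.
Tool frame: the origin (TCP) lies midway between the tips of the shut fingers; the grasp point (between the pads) lies 19 mm behind it; x points along the fingers, y is the direction in which the jaws open and shut, and the axes are right-handed (so a half turn about x gives the same grasp; the last joint's range is limited). The gripper opens to 95 mm and grips with 3 to 60 N. Pads are 20 mm wide; open, the fingers measure 119 mm over their backs; the gripper's body (75 mm by 180 mm) begins 59 mm behind the grasp point.
Start: joints at [69.637, 7.093, 94.555, -0, 78.352, -4.733], TCP at [0.175, 0.626, 0.215] pointing down, gripper open.
Joint ranges: [-149.61, 149.61], [-58.7, 133.49], [1.44, 155.28], [-77.14, 257.14], [18.33, 153.61], [-166.67, 166.67]. Speed limits (degrees/s): [147.25, 147.25, 180, 180, 180, 180].

## Interface

Orientations are given as [roll, pitch, yaw] about the fixed x, y, z axes, in that order (R = Rz(yaw) Ry(pitch) Rx(roll)).
In Python, from workcell import robot gives the robot as it stands. Calls block until the motion is done:
- robot.reach(position, orientation): joint-space move of the TCP to a pose.
- robot.servo_line(position, rotation=None, vel=0.15, guard=None): straight line of the TCP; rotation=None keeps the orientation; vel is the mean speed in m/s. With guard (N) it stops when the force on the tool has changed by that much, and returns True; else False.
- robot.goto_joints(angles): joint-space move.
- robot.command_gripper(opening): finger opening in m; the grip force is fixed at half the most; returns when the fingers have stopped.
- robot.sleep(seconds).
- robot.ik(position, orientation): joint angles nearest the present ones, or None.
- robot.read_state(): the state.
- robot.capture(name): name is "side" or "top"; returns a dict with "img" (400x640x3 uint8, red, green, blue), "mtx" (3x3 intrinsics, pixels), "R" (3x3) and "t" (3): a world point X has camera coordinates R X + t. Camera axes: x right, y down, z forward; pixel columns grow to the right and rows downward; lengths in m; the calibration is good to about 2 mm. A picture is of the moment at which its call begins. There is no depth.
A pose or a line that the arm cannot do raises robot.PlanningError and nothing moves.
- robot.close_job(): hands the job in, once; it reports no verdict.
The state is a dict: "time": time; "q": joint angles; "qd": joint speeds; "joint_torque": joint torques, N m; "position": TCP position; "eef_rot": TCP orientation; "wrist_force": force on the tool from outside, world axes, zero at the start; "ft_torque": the same for the moment, N m; "gripper_width": finger opening in m.
Only numpy, scipy, OpenCV 4.12 (cv2) and the standard library are available. Lean on these libraries where they do the work, as an engineer would, in place of code of your own. Each camera call takes 0.05 s, during which the arm holds its last target. There are 200 camera calls.

## Task

Draw the six-tube gel card that stands by itself straight up out of its rack, leaving the plain balance card, the three packed cards and everything else where they are. Tip it back and hold it in front of the middle of the light box's sloping lit panel for reading: parallel to the panel and about 4 cm off it, cups uppermost, labelled front facing away from the panel, without anything touching the light box. Finish while holding it still there; do not put it down or let go.

Things in the scene. Friction and masses are not known exactly. Their poses are not given: they have to be found in the camera images.
- card: The gel card to read, standing by itself in the rack: 72 mm wide (y), 54 mm tall (z), 20 g. Top 16 mm: a stiff row of six round cups with dark mouths, 9 mm thick (x); below, a 4 mm leaf with six thin tubes. Origin: centre of its foot. z points from foot to cups, x out of its front, the side with the white paper label along the foot. In the rack its x points along the rack's x, z up.
- card_mid (a point): Middle of the gel card, 27 mm above its foot; axes as the card's. Grip the card higher than this, by the row of cups (38 to 54 mm above the foot, solid over the full width), across its 9 mm thickness, from above.
- card_foot (a point): Middle of the gel card's lower edge; axes as the card's.
- rack: White plastic card rack, fixed, 210 mm long (x), 90 mm wide (y), comb walls 44 mm high. Origin: centre of its underside. Cards stand across it, 6 mm up, edges in loose slots 40 mm high; their tops are 60 mm above the bench. Gel card and balance card stand at x = 90 and 18 mm, either way round, three cards at x = -90, -78, -66 mm, so the gel card's neighbours are at least 72 mm away.
- balance_card: Plain white balance card without cups or tubes, same outline and thicknesses as the gel card, same axes. Leave it.
- spare0: First of three packed six-tube cards at the rack's -x end, same size as the gel card. Leave it.
- spare1: Second of the three packed cards. Leave it.
- spare2: Third of the three packed cards. Leave it.
- light_box: White wedge-shaped light box, fixed, 130 mm deep (x), 200 mm wide (y), 153 mm high. Origin: centre of its underside. x points level out of its front. Upright back; flat top 15 mm deep at x = -40 to -25 mm, from which the front slopes down at 45 degrees to x = 60, z = 68 mm.
- panel: The lit panel in the box's 45 degree slope: 98 mm along the slope, 176 mm wide, frame 3 mm proud. Origin: its middle, 110 mm above the bench. z points out of it (45 degrees up), x down the slope, y level. The slope ends 60 mm up from the middle. A card held for reading has its x along the panel's z, its z along the panel's -x, its y along the panel's y.
- dropper0: Dropper bottle, 25 mm wide, 62 mm tall, standing loose between the rack and the light box, nearer the robot. Origin: centre of its underside. Leave it.
- dropper1: A like dropper bottle, farther from the robot. Leave it.
- marker: Marker pen, 136 mm long, 15 mm thick, lying loose across the bench beyond the rack and light box. Origin: centre of its underside. Leave it.
- timer: Flat white timer, 60 x 64 mm, 16 mm high, lying loose at the far left. Origin: centre of its underside. Leave it.

How it is judged (in metres and radians):
On the way:
1. the gel card has been drawn straight up clear of the rack, gripped and still upright (within 20 degrees) over the rack (z of card_foot in the frame of rack above 0.046 m and angle between card's own z axis and vertical below 0.35 rad and y of card_foot in the frame of rack between -0.04 and 0.04 m and contact force between card and the fingers above 0.5 N), for 0.05 s.
At the end, for the whole second after the job is handed in: The fingers alone hold the gel card, still and raised, before the lit panel: its middle within 25 mm (along the slope) and 30 mm (across) of the panel's middle and 20 to 60 mm off it, parallel and square to it within 0.2 rad, front outwards and up, cups uppermost, foot over 70 mm above the bench (x of card_mid in the frame of panel between -0.025 and 0.025 m and y of card_mid in the frame of panel between -0.03 and 0.03 m and z of card_mid in the frame of panel between 0.02 and 0.06 m and angle between the x axis of card and the z axis of panel, either way round below 0.2 rad and angle between the z axis of card and the x axis of panel, either way round below 0.2 rad and angle between card's own x axis and vertical below 1.05 rad and angle between card's own z axis and vertical below 1.05 rad and height (world z) of card_foot above 0.07 m and contact force between card and the fingers above 0.5 N and contact force between card and light_box below 0.05 N and linear speed of card below 0.02 m/s and angular speed of card below 0.2 rad/s); the arm keeps its last pose, push and grip.
It fails at once if the light box is touched (contact force between light_box and anything else above 0.5 N).
It fails at once if the balance card or one of the packed cards is disturbed (moved more than 15 mm) (distance of any of balance_card, spare0, spare1, spare2 from where it was at the start of the episode above 0.015 m).
It fails at once if a dropper bottle, the marker or the timer is knocked away (moved more than 20 mm) (distance of any of dropper0, dropper1, marker, timer from where it was at the start of the episode above 0.02 m).
It also fails if it takes over 35 s, if anything falls off the work surface, if the arm or the gripper's body presses on something with over 40 N, if the wrist force passes 120 N, or if a joint passes its speed limit or range.

## Working session

There is one attempt and no reset: what is moved stays moved. The work goes in short steps, each a Python script; the robot and the scene stay as the last script left them, time stands still between calls to the robot, and variables do not carry over. Pictures are saved under pics/ and viewed, about 8 in all and at most 12, crops included, and the job is handed in when it is done.

```bash
mkdir -p pics; ls; python3 - <<'E'
from workcell import robot
import cv2,pickle
d={}
for n in("top","side"):
    c=robot.capture(n);d[n]=c
    cv2.imwrite(f"pics/{n}0.png",c["img"][:,:,::-1])
    print(n,c["mtx"].round(1).tolist(),c["R"].round(3).tolist(),c["t"].round(3).tolist(), (-c["R"].T@c["t"]).round(3))
pickle.dump(d,open("c0.pkl","wb"))
print(robot.read_state())
E
```

```text
pics
top [[390.4, 0.0, 321.6], [0.0, 390.4, 201.3], [0.0, 0.0, 1.0]] [[-0.01, -1.0, -0.008], [-0.996, 0.01, -0.09], [0.09, 0.007, -0.996]] [0.043, 0.578, 0.99] [0.487 0.03  1.038]
side [[390.7, 0.0, 320.7], [0.0, 390.7, 204.5], [0.0, 0.0, 1.0]] [[-0.968, -0.251, -0.008], [-0.15, 0.601, -0.785], [0.202, -0.759, -0.62]] [0.553, 0.148, 0.75] [0.406 0.619 0.585]
{'time': 0.1, 'q': array([ 6.96369104e+01,  7.12893435e+00,  9.46251370e+01, -3.25228547e-03,
        7.83510709e+01, -4.73518260e+00]), 'qd': array([ 0.08762165, -0.09351145, -0.17072707, -0.0432341 ,  0.01258512,
        0.04814591]), 'joint_torque': array([ 7.78388494e-04, -4.18880081e+01, -3.61095893e+01,  7.76773668e-02,
        4.62266884e-02, -6.56003976e-05]), 'position': array([0.1749749 , 0.62541306, 0.21353084]), 'eef_rot': array([ -93.00058833,   89.89480953, -108.62783576]), 'wrist_force': array([ 0.43612993, -0.47586415, -0.45469765]), 'ft_torque': array([-0.01913274, -0.00613815, -0.0313983 ]), 'gripper_width': 0.09490035646931319}
```

View pics/top0.png

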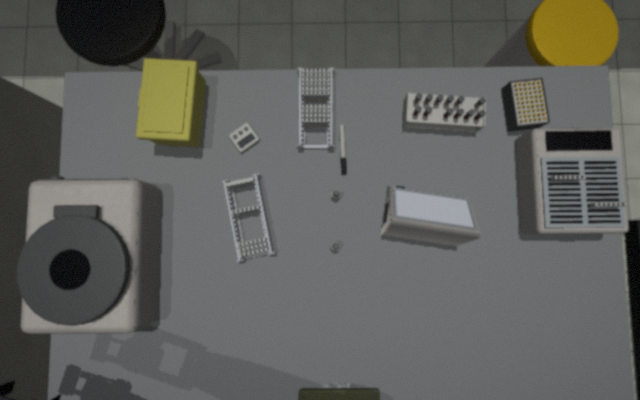

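View pics/side0.png

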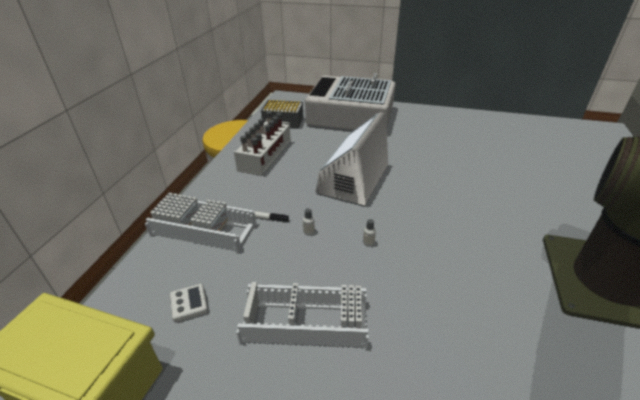

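```bash
python3 - <<'E'
import cv2,numpy as np
t=cv2.imread("pics/top0.png");s=cv2.imread("pics/side0.png")
f=lambda a:cv2.resize(a,None,fx=5,fy=5,interpolation=cv2.INTER_CUBIC)
a=f(s[275:350,230:380]);b=cv2.resize(t[165:270,215:280],(0,0),fx=5,fy=5,interpolation=cv2.INTER_CUBIC)
c=cv2.resize(t[180:250,375:485],(0,0),fx=4,fy=4)
o=np.zeros((600,800,3),np.uint8)
cv2.imwrite("pics/a.png",cv2.convertScaleAbs(a,alpha=1.3))
o[:525,:325]=b;o[:280,340:780]=c
cv2.imwrite("pics/b.png",o)
E
```

```text
(no output)
```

View pics/a.png

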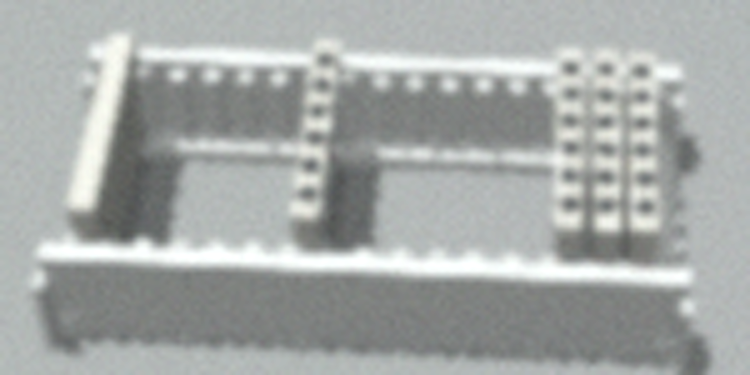

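View pics/b.png

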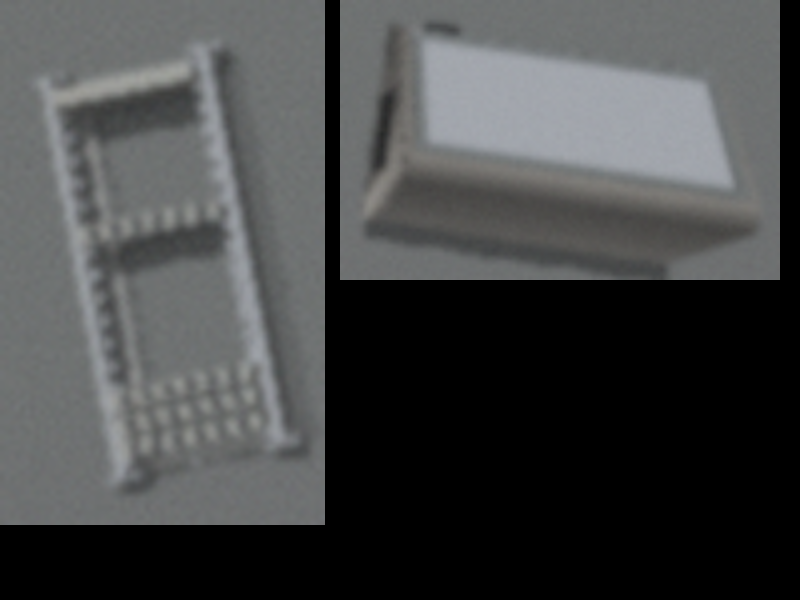

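```bash
cat > h.py <<'E'
import numpy as np
def ray(c,p,z):
    d=c["R"].T@np.linalg.solve(c["mtx"],[p[0],p[1],1]);o=-c["R"].T@c["t"]
    return o+d*(z-o[2])/d[2]
def proj(c,X):
    v=c["mtx"]@(c["R"]@np.asarray(X)+c["t"]);return v[:2]/v[2]
E
python3 - <<'E'
import pickle,cv2,numpy as np
from h import *
d=pickle.load(open("c0.pkl","rb"));T,S=d["top"],d["side"]
A=ray(T,(235,211.4),.06);B=ray(T,(258,207.4),.06);print("top card",A,B,(A+B)/2,np.linalg.norm(A-B))
A=ray(S,(294.8,286.6),.06);B=ray(S,(291,313.2),.06);print("side cups",A,B,(A+B)/2,np.linalg.norm(A-B))
# panel
for c,roi,th in ((T,(375,170,500,255),150),(S,(300,100,400,210),185)):
    im=c["img"].astype(int);x0,y0,x1,y1=roi
    sub=im[y0:y1,x0:x1]; b=sub[:,:,2]
    m=((b>th)&(b-sub[:,:,0]>8)).astype(np.uint8)
    print(b.max(),m.sum())
    cs,_=cv2.findContours(m,cv2.RETR_EXTERNAL,cv2.CHAIN_APPROX_NONE)
    k=max(cs,key=cv2.contourArea)
    q=cv2.approxPolyDP(k,.04*cv2.arcLength(k,True),True)[:,0]+[x0,y0];print(q.tolist())
# rack outer pts: top crop corners of wall tops at z=.044
for p in ((40,85),(208,48),(125,470),(280,435)):
    print("rack",ray(T,(215+p[0]/5,165+p[1]/5),.044))
A=ray(S,(230+.2*85,275+.2*210),.06);B=ray(S,(230+.2*122,275+.2*40),.06);print("bal",(A+B)/2,np.linalg.norm(A-B))
E
```

```text
top card [0.55221999 0.25472967 0.06      ] [0.56170879 0.19691846 0.06      ] [0.55696439 0.22582406 0.06      ] 0.05858475163278241
side cups [0.56319085 0.20665847 0.06      ] [0.55271175 0.26009536 0.06      ] [0.5579513  0.23337691 0.06      ] 0.054454689989142345
177 1762
[[396, 190], [398, 215], [472, 225], [464, 200]]
227 345
[[370, 120], [328, 162]]
rack [0.6293485  0.29009419 0.044     ]
rack [0.64764081 0.20367557 0.044     ]
rack [0.43270034 0.244509   0.044     ]
rack [0.44951732 0.16616879 0.044     ]
bal [0.62591588 0.25019357 0.06      ] 0.06961828095142228
```

```bash
cat >> h.py <<'E'
from scipy.spatial.transform import Rotation as Ro
def tool(Rc,s): # card axes -> tool rpy
    x=-Rc[:,2];y=s*Rc[:,0];return Ro.from_matrix(np.c_[x,y,np.cross(x,y)]).as_euler("xyz",degrees=True)
def cardR(yaw,tip): return Ro.from_euler("ZY",[yaw,-tip],degrees=True).as_matrix()
E
python3 - <<'E'
import pickle,cv2,numpy as np
from h import *
from workcell import robot
d=pickle.load(open("c0.pkl","rb"));T,S=d["top"],d["side"]
TL,BL,BR,TR=[np.array(p,float) for p in ([396,190],[398,215],[472.5,225.5],[465,200])]
l=lambda a,b:np.cross([*a,1],[*b,1])
p=np.cross(l(TL,BR),l(TR,BL));p=p[:2]/p[2]
C=ray(T,p,.110);a,b=ray(T,TL,.0754),ray(T,TR,.0754);e,f=ray(T,BL,.1446),ray(T,BR,.1446)
print("panel",C,a,b,e,f,np.linalg.norm(a-b),np.linalg.norm(e-f),np.linalg.norm(a-e),np.linalg.norm(b-f))
w=(a-b)/np.linalg.norm(a-b)+(e-f)/np.linalg.norm(e-f);print("yaw",np.degrees(np.arctan2(-w[0],w[1])))
yaw=np.degrees(np.arctan2(-w[0],w[1]))
print("panel centre in side:",proj(S,C),[proj(S,x).round() for x in (a,b,e,f)])
for s in(1,-1):
    print(robot.ik([.558,.230,.033],tool(cardR(12,0),s)),robot.ik([.558,.230,.2],tool(cardR(12,0),s)))
    Rp=cardR(yaw,45);m=C+Rp[:,0]*.042+Rp[:,2]*.008
    print(robot.ik(m,tool(Rp,s)))
E
```

```text
panel [ 0.55421753 -0.22811652  0.11      ] [ 0.60027743 -0.14780901  0.0754    ] [ 0.57364198 -0.31722575  0.0754    ] [ 0.53458302 -0.13802118  0.1446    ] [ 0.50895398 -0.30677975  0.1446    ] 0.1714977495194227 0.1706935929691782 0.09591766257770637 0.09530108562186766
yaw -8.785118712388474
panel centre in side: [350.23465962 140.33441034] [array([324., 167.]), array([349., 135.]), array([352., 147.]), array([374., 116.])]
[ 17.3056999   11.49064944 108.29574513   0.          60.21360542
   5.3056999 ] [ 17.3056999    1.84111785 101.54619596   0.          76.6126862
   5.3056999 ]
[-35.43780405 -14.06428291 130.41101222  41.92688841  28.34068088
 -57.86473169]
None None
[-35.43780405 -14.06428291 130.41101222  41.92688841  28.34068088
 122.13526831]<sys>:0: UserWarning: Gimbal lock detected. Setting third angle to zero since it is not possible to uniquely determine all angles.
```

```bash
python3 -W ignore - <<'E'
from workcell import robot
import cv2
from h import *
r=tool(cardR(12,0),1)
robot.command_gripper(.05)
robot.reach([.558,.230,.2],r)
robot.servo_line([.558,.230,.085],r)
c=robot.capture("side");cv2.imwrite("pics/c.png",cv2.resize(c["img"][215:365,200:400,::-1],None,fx=4,fy=4,interpolation=cv2.INTER_CUBIC))
s=robot.read_state();print(s["time"],s["position"],s["gripper_width"],s["wrist_force"])
print(proj(c,[.558,.230,.085]))
E
```

```text
3.9583 [0.55906073 0.23039517 0.08657283] 0.05010418234356217 [0.57142798 0.48669363 0.40630745]
[292.77321478 288.06992195]
```

View pics/c.png

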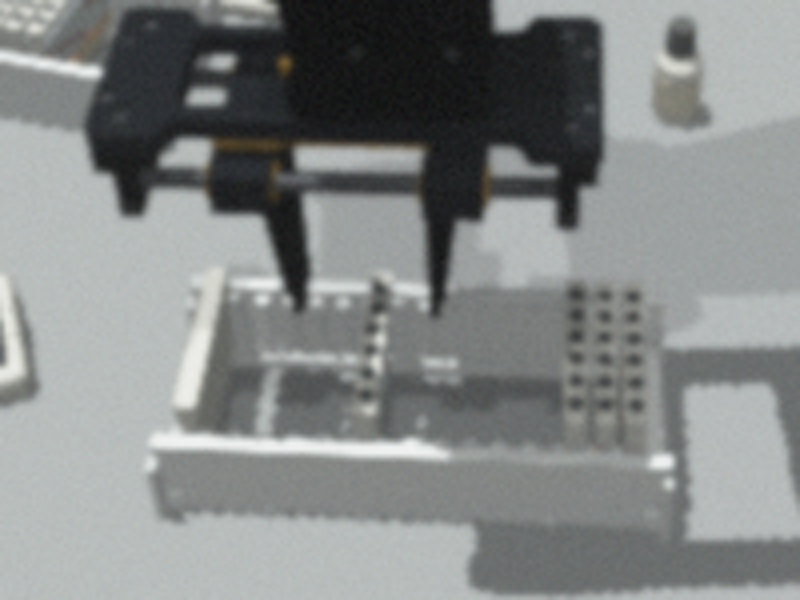

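The jaws straddle the gel card: tips are at crop (300,310) and (435,312), with the card's cups at about x = 371 between them. The plain card is well clear at x ≈ 200.

```bash
python3 -W ignore - <<'E'
from workcell import robot
import cv2
from h import *
r=tool(cardR(12,0),1)
print(robot.servo_line([.558,.230,.033],r,vel=.08,guard=8))
print(robot.read_state()["position"])
robot.command_gripper(.0)
s=robot.read_state();print(s["gripper_width"],s["wrist_force"])
print(robot.servo_line([.558,.230,.13],r,vel=.06,guard=10))
robot.sleep(.2)
c=robot.capture("side");cv2.imwrite("pics/d.png",cv2.resize(c["img"][215:365,200:400,::-1],None,fx=4,fy=4,interpolation=cv2.INTER_CUBIC))
s=robot.read_state();print(s["time"],s["position"],s["gripper_width"],s["wrist_force"])
E
```

```text
False
[0.55827099 0.23008741 0.03313574]
0.008753917550626896 [ 0.33742096 -0.03499384  1.14099278]
False
7.5083 [0.5579121  0.22998663 0.12982323] 0.008774986574848247 [-0.56030126 -0.53299571 -0.27231518]
```

View pics/d.png

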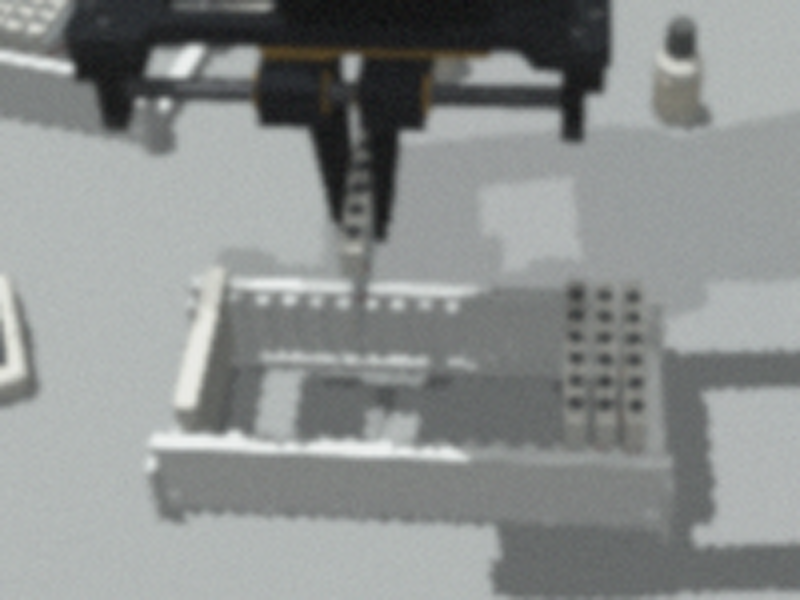

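The card is held upright by its cups above the rack (cups at crop (355,185–250)). The balance card and the packed cards haven't moved. Next I'll carry it high to a point well off the panel.

```bash
python3 -W ignore - <<'E'
from workcell import robot
import cv2
from h import *
robot.servo_line([.558,.230,.28],None,vel=.15)
C=np.array([.5542,-.2281,.11]);R=cardR(-8.8,45);r=tool(R,1)
P=lambda n,u=.01:C+R[:,0]*n+R[:,2]*u
for n in(.18,.14,.1,.07,.044): print(n,P(n).round(3),robot.ik(P(n),r))
robot.reach(P(.16,.03),r)
robot.sleep(.2)
s=robot.read_state();print(s["time"],s["position"],P(.16,.03),s["gripper_width"],s["wrist_force"])
for n in("top","side"):
    c=robot.capture(n);cv2.imwrite(f"pics/{n}1.png",c["img"][:,:,::-1])
a=cv2.imread("pics/top1.png")[120:260,340:500];b=cv2.imread("pics/side1.png")[30:220,280:440]
o=np.zeros((570,800,3),np.uint8);o[:350,:400]=cv2.resize(a,(400,350));o[:475,400:]=cv2.resize(b,(400,475))
cv2.imwrite("pics/e.png",o)
E
```

```text
0.18 [ 0.673 -0.246  0.244] [-30.58937646  -7.70826659 114.78503697  28.51469355  33.35461365
 -40.19255002]
0.14 [ 0.645 -0.242  0.216] [-31.82669199  -9.85547954 119.52227526  31.75713508  31.70328668
 -44.49995962]
0.1 [ 0.617 -0.238  0.188] [-33.20761095 -11.84383482 124.11482748  35.45497813  30.24700488
 -49.38822983]
0.07 [ 0.596 -0.235  0.167] [-34.35259743 -13.21957976 127.46748779  38.55191045  29.30089249
 -53.47660022]
0.044 [ 0.578 -0.232  0.148] [-35.43158257 -14.32156347 130.30973704  41.47023973  28.59580172
 -57.33468633]
10.6 [ 0.64553266 -0.24133533  0.24460104] [ 0.64504179 -0.24216305  0.24435029] 0.008727747057463934 [-0.07879739  0.35405837 -0.47899813]
```

View pics/e.png

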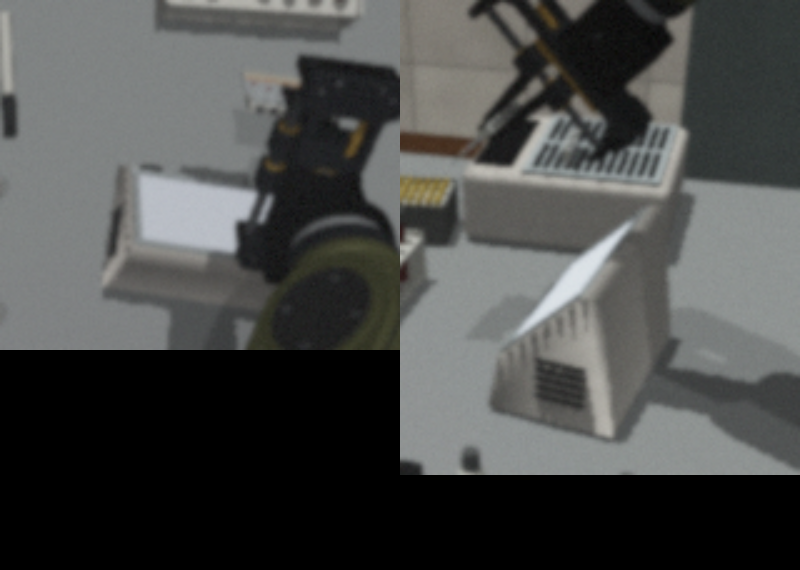

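Top crop: the card at about (265,90), foot away from the robot. Side crop: the card at about (485,135), parallel to the panel, with the gripper well clear of the box. Now I'll approach along the panel normal.

```bash
python3 -W ignore - <<'E'
from workcell import robot
import cv2
from h import *
C=np.array([.5542,-.2281,.11]);R=cardR(-8.8,45);r=tool(R,1)
P=lambda n,u=.01:C+R[:,0]*n+R[:,2]*u
print(robot.servo_line(P(.09,.02),r,vel=.08,guard=6))
print(robot.servo_line(P(.044,.01),r,vel=.04,guard=4))
robot.sleep(.5)
s=robot.read_state();print(s["time"],R.T@(s["position"]-C),s["eef_rot"],r,s["gripper_width"],s["wrist_force"],abs(s["qd"]).max())
for n in("top","side"):
    c=robot.capture(n);cv2.imwrite(f"pics/{n}2.png",c["img"][:,:,::-1])
    print(n,[proj(c,s["position"]+R@np.array(v)).round(1).tolist() for v in ([0,.036,-.027],[0,-.036,-.027],[0,.036,.027],[0,-.036,.027])])
a=cv2.imread("pics/top2.png")[160:260,370:490];b=cv2.imread("pics/side2.png")[80:210,300:420]
o=np.zeros((440,800,3),np.uint8);o[:333,:400]=cv2.resize(a,(400,333),interpolation=2);o[:433,400:]=cv2.resize(b,(400,433),interpolation=2)
cv2.imwrite("pics/f.png",o)
E
```

```text
False
False
13.5583 [4.39842652e-02 2.61248645e-05 9.98880998e-03] [89.99948469 45.00078892 -8.79832667] [90.  45.  -8.8] 0.008656360770205698 [ 0.22367059  0.78610337 -0.59867968] 0.0991129140439025
top [[422.1, 186.2], [452.8, 190.5], [424.3, 200.8], [456.4, 205.4]]
side [[328.6, 136.7], [339.4, 124.1], [343.9, 125.1], [354.3, 112.6]]
```

View pics/f.png

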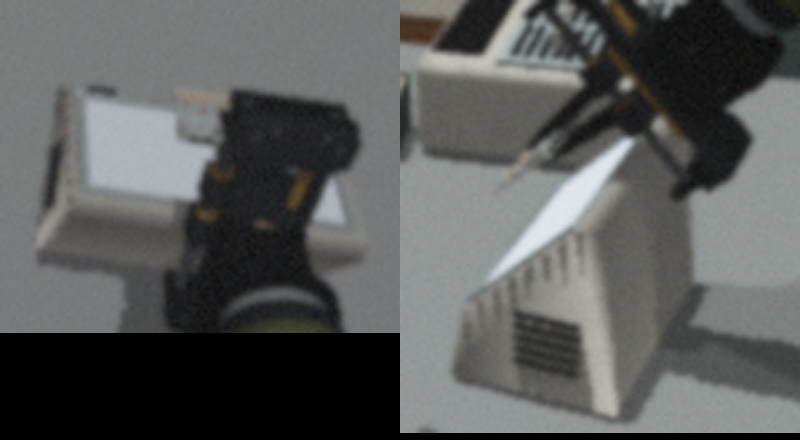

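The card's left foot corner shows at top px (422.8,187) and side px (330,136.4). I expected (422.1,186.2) and (328.6,136.7), so it agrees to about 3 mm. The label faces out and there is a gap to the panel, so I'm handing in.

```bash
python3 -c "
from workcell import robot
robot.close_job();s=robot.read_state();print(s['time'],s['position'],s['gripper_width'])"
```

```text
the job is handed in; nothing more can be done
the job is handed in; nothing more can be done
```

I drew the gel card straight up out of its rack, gripped by its cups, and tipped it back 45°. The job was handed in at about 13.6 s on the robot's clock with the arm holding the card still in front of the lit panel. No verdict was reported.

**Final pose, by the arm's readings:** the card's middle is 44 mm off the panel, 10 mm up the slope from its middle and centred across it. The tool's orientation is within 0.01° of the commanded pose. These rest on my camera estimate of the panel; its corners measured 171 × 96 mm against the given 176 × 98 mm.

**Camera check:** the one foot corner I could see was within about 3 mm of where it should be in both views. The label faces outwards, cups are uppermost and the gap to the light box is visible.

**Grip and contact:** the fingers read 8.7 mm on the 9 mm cups. Wrist force stayed around 1 N, which is noise level, and no force guard tripped.

**Other objects:** after the lift, the balance card and the three packed cards looked unmoved. I didn't measure the dropper bottles, marker or timer again, but the carry went well above them. No check failed or disagreed. A state reading after handing in was refused, as the job was already closed.

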